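# Dry-fit a small stone shrine on its plinth

## Robot

A 7-joint arm with a two-finger parallel gripper is mounted at the origin on the work surface. World frame = base frame: x ahead of the robot, y to its left, z up, the work surface at z = 0. Lengths are in m, angles in rad, forces in N, time in s.
With the tool pointing down it reaches from about 0.425 to 0.825 m from the base axis. Payload 3.6 kg.
Tool frame: the origin (TCP) lies where the fingers leave the gripper's body, on its centre line; the fingertips stand 73 mm ahead of it and the grasp point (between the pads) lies 54 mm ahead of it; z points along the fingers, y is the line along which they close (so a half turn about z gives the same grasp; the last joint's range is limited). The gripper opens to 85 mm and grips with 20 to 120 N. Pads are 22 mm wide; open, the fingers measure 114 mm over their backs; the gripper's body (76 mm by 85 mm) begins 54 mm behind the grasp point. The pads swing forward as they close: fully open they stand 13 mm farther back than shut.
Start: joints at [1.107, 0.615, -0.013, 1.423, 0.008, 1.103, -0.04], TCP at [0.276, -0.589, 0.304] pointing down, gripper open.
Joint ranges: [-3.12, 3.12], [-0.3, 2.06], [-1.34, 1.32], [0.26, 2.42], [-1.36, 4.5], [0.01, 1.98], [-2.84, 2.84]. Speed limits (rad/s): [2.79, 2.79, 3.14, 3.14, 3.14, 3.14, 3.14].

## Interface

Orientations are given as a unit quaternion [x, y, z, w].
In Python, from station import arm, snapshot, camera_info, ticket gives the robot as it stands. Calls block until the motion is done:
- arm.movep(position, orientation): joint-space move of the TCP to a pose.
- arm.line_to(position, velocity=0.15, ori=None): straight line of the TCP; ori=None keeps the orientation; velocity is the mean speed in m/s.
- arm.move_j(angles): joint-space move.
- arm.move_gripper(opening, effort=None): opening from 0.0 (shut) to 1.0 (fully open); effort is the grip in N (None keeps the last); returns when the fingers have stopped.
- arm.pause(seconds).
- arm.ik(position, orientation): joint angles nearest the present ones, or None.
- snapshot(name): name is "scene" or "top" or "wrist"; returns the picture (400x640x3 uint8, blue, green, red); there is no depth.
- camera_info(name): a dict with "fx", "fy", "cx", "cy" (pixels), "R" (3x3) and "t" (3): a world point X has camera coordinates R X + t; the wrist camera has in their place "T_tool_cam" (4x4, takes a point from camera to tool coordinates, whose origin is the TCP and whose axes are the flange's). Camera axes: x right, y down, z forward; pixel columns grow to the right and rows downward; lengths in m; the calibration is good to about 2 mm. A picture is of the moment at which its call begins: read the wrist's pose just before it. camera_info takes no time and is no camera call.
A pose or a line that the arm cannot do raises arm.MotionError and nothing moves.
- ticket.finish_job(): hands the job in; it is judged then, once.
Readings, each from a call of its own:
- arm.read_time(): time.
- arm.read_joint_positions(): joint angles.
- arm.read_dq(): joint speeds.
- arm.read_effort(): joint torques, N m.
- arm.read_tool_pos(): TCP position.
- arm.read_eef_rot(): TCP orientation.
- arm.read_ft_force(): force on the tool from outside, world axes, zero at the start.
- arm.read_wrist_torque(): the same for the moment, N m.
- arm.read_opening(): opening from 0.0 (shut) to 1.0 (fully open).
- arm.read_finger_force(): force on a finger pad.
Only numpy, scipy, OpenCV 4.12 (cv2) and the standard library are available. Lean on these libraries where they do the work, as an engineer would, in place of code of your own. Each camera call takes 0.05 s, during which the arm holds its last target. There are 200 camera calls.

## Task

Dry-fit the little stone shrine on its plinth, setting every stone down gently, upright and without dropping or toppling any: stand the square pier centred and squared up on the square foot, the round column centred on the round foot, and the small urn on the bare plinth midway between them. Then lay the long lintel across the tops of pier and column, above the urn, centred and in line with the plinth, and last set the pointed finial on the middle of the lintel, squared up with it. Leave the half-finished carving and the hammer where they lie.

Things in the scene. Friction and masses are not known exactly. Their poses are not given: they have to be found in the camera images.
- plinth: fixed oblong slab of darker, weathered sandstone, 100 (x) by 250 (y) by 30 mm high, lying flat on the bench; its top edge has a 4 mm step all round, 8 mm below the top. Origin at the centre of its underside, z up, y along its length. It carries the two feet, one towards each end, 78 mm from its centre along y; the feet may be either way round. The bare top between them is for the urn.
- square_foot: fixed flat square sandstone pad on the plinth, 70 by 70 by 10 mm, its sides parallel to the plinth's. Origin at the centre of its underside (30 mm above the bench), so its top is at 40 mm.
- round_foot: fixed flat round sandstone pad on the plinth, 70 mm in diameter, 10 mm high. Origin at the centre of its underside (30 mm above the bench), so its top is at 40 mm.
- pier: loose square sandstone block standing on the bench, 50 by 50 mm, 80 mm high, about 0.44 kg. Origin at the centre of its underside, z up along its height, x and y across its flat sides.
- column: loose plain round sandstone cylinder standing on the bench, 50 mm in diameter, 80 mm high, about 0.35 kg. Origin at the centre of its underside, z up along its axis.
- urn: loose small round sandstone urn standing on the bench, 60 mm high: foot 36 mm in diameter, a straight-sided belly 48 mm in diameter from 20 to 40 mm up (the place to grip), a narrower neck and a 38 mm rim; about 0.16 kg. Origin at the centre of its underside, z up.
- lintel: loose long sandstone bar lying flat on the bench, 56 (x) by 216 (y) by 28 mm high, about 0.7 kg. Origin at the centre of its underside, y along its length, z up.
- finial: loose pointed sandstone cap standing on the bench: a square block 44 by 44 mm, 34 mm high (the place to grip), with a round cone on top, 38 mm in diameter at its foot and ending in a point 68 mm above the underside; about 0.18 kg. Origin at the centre of its underside, z up, x and y across the block's flat sides.
- carving: bystander: half-finished relief carving, a rough sandstone block 120 (x) by 170 (y) mm with a round head and body coming out of it, up to 92 mm high, about 3 kg, lying beyond the plinth. Origin at the centre of its underside. Not to be moved.
- hammer: bystander: hammer with a wooden handle and a dark steel head lying on the bench beyond the plinth, 260 mm long, head 88 mm across, 26 mm high. Origin at mid-length on its underside; its x axis runs along the handle towards the head. Not to be moved.
Things that resemble listed ones, but are neither listed nor needed, are in the scene too. Leave any pink or purple look-alike of the finial alone. What is shaped like the urn but green is not meant.

How it is judged:
By the outcome, as a careful person would: the job done as asked, in the order asked, and still so for the second after the job is handed in, with the robot touching nothing.
It also fails if it takes over 115 s, if anything falls off the work surface, if the arm or the gripper's body presses on something with over 40 N, if the wrist force passes 120 N, or if a joint passes its speed limit or range.

## Working session

There is one attempt and no reset: what is moved stays moved. The work goes in short steps, each a Python script; the robot and the scene stay as the last script left them, time stands still between calls to the robot, and variables do not carry over. Pictures are saved under pics/ and viewed, at most 14 in all, crops included, and the job is handed in when it is done.

```bash
ls; mkdir -p pics
python3 - <<'E'
from station import arm,snapshot,camera_info
import cv2,numpy as np
for n in("scene","top"):
    cv2.imwrite(f"pics/{n}0.png",snapshot(n)); c=camera_info(n); print(n,c)
print(camera_info("wrist")); print(arm.read_eef_rot(),arm.read_time(),arm.read_ft_force())
E
```

```text
pics
scene {'fx': 488.3929462715336, 'fy': 488.3929462715336, 'cx': 318.3335158725705, 'cy': 193.0510654678382, 'R': array([[ 0.87364236,  0.48656168, -0.0026001 ],
       [ 0.39192195, -0.70685938, -0.58885227],
       [-0.28835086,  0.51342725, -0.8082365 ]]), 't': array([-0.48907243, -0.21003214,  1.54930425])}
top {'fx': 410.47914168813685, 'fy': 410.47914168813685, 'cx': 315.4764874680356, 'cy': 198.53673314496146, 'R': array([[ 0.01086426, -0.99975967, -0.01904112],
       [-0.99200883, -0.00838237, -0.12588972],
       [ 0.12569986,  0.02025666, -0.99186149]]), 't': array([-0.00601659,  0.54983863,  1.22005453])}
{'fx': 360.53714938227546, 'fy': 360.53714938227546, 'cx': 320.45143363935387, 'cy': 204.46099723082625, 'T_tool_cam': array([[ 8.56199712e-04, -9.64729166e-01, -2.63243048e-01,
         6.66967076e-02],
       [ 9.99999614e-01,  7.73660059e-04,  4.17207437e-04,
         4.62042833e-04],
       [-1.98831550e-04, -2.63243304e-01,  9.64729456e-01,
        -7.02499686e-02],
       [ 0.00000000e+00,  0.00000000e+00,  0.00000000e+00,
         1.00000000e+00]])}
[ 9.76136395e-01  2.17155312e-01 -2.74291889e-04 -1.11026492e-03] 0.1 [ 0.5459212  -0.57665644 -0.42543875]
```

View pics/top0.png

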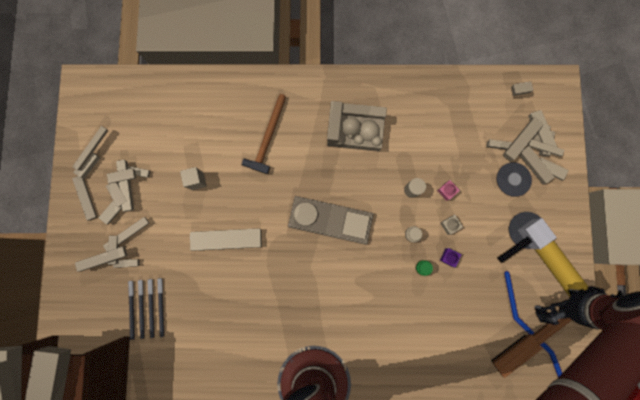

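View pics/scene0.png

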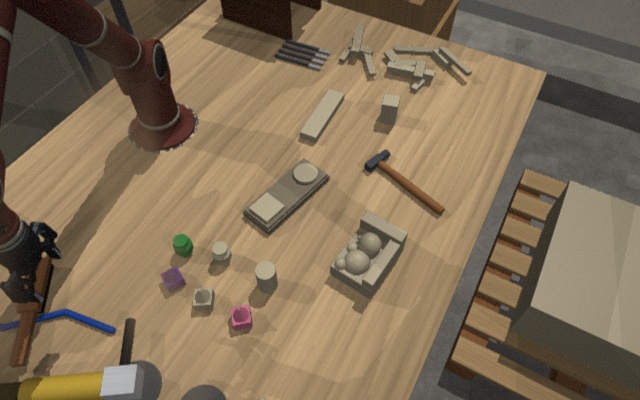

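The top view shows:
- Stones: pier (192,178), lintel (225,240), column (417,187).
- Plinth at (331,220), with its round foot at (305,213) and square foot at (355,224).
- Carving at (358,127) and hammer at (265,135), both to be left alone.
- Finial candidates: stone-coloured (452,225), pink (449,190) and purple (451,257). The stone-coloured one fits.
- Urn candidates: stone-coloured (414,234) and green (425,268). The stone-coloured one fits.

I'll compute rough positions, take wrist views of the right group and the plinth, and confirm with a crop.

```bash
cat > h.py <<'E'
from station import arm,snapshot,camera_info
import cv2,numpy as np
from scipy.spatial.transform import Rotation as Ro
def quat(phi): return np.array([np.cos(phi/2),np.sin(phi/2),0,0])
def cam(name,pose=None):
    c=camera_info(name); K=np.array([[c["fx"],0,c["cx"]],[0,c["fy"],c["cy"]],[0,0,1]])
    if name!="wrist": R,t=np.array(c["R"]),np.array(c["t"])
    else:
        T=np.eye(4); T[:3,:3]=Ro.from_quat(pose[1]).as_matrix(); T[:3,3]=pose[0]
        M=np.linalg.inv(T@c["T_tool_cam"]); R,t=M[:3,:3],M[:3,3]
    return K,R,t
def cast(C,px,z):
    K,R,t=C; px=np.atleast_2d(px).astype(float); o=-R.T@t
    d=(R.T@np.linalg.inv(K)@np.c_[px,np.ones(len(px))].T).T
    return (o+d*((z-o[2])/d[:,2])[:,None])[:,:2]
def proj(C,X):
    K,R,t=C; p=(K@(R@np.atleast_2d(X).T+t[:,None])).T; return p[:,:2]/p[:,2:]
def look(name):
    p=(np.array(arm.read_tool_pos()),np.array(arm.read_eef_rot()))
    im=snapshot("wrist"); cv2.imwrite(f"pics/{name}.png",im); np.savez(f"pics/{name}.npz",p=p[0],q=p[1]); return im,cam("wrist",p)
def load(name):
    d=np.load(f"pics/{name}.npz"); return cv2.imread(f"pics/{name}.png"),cam("wrist",(d["p"],d["q"]))
E
python3 - <<'E'
from h import *
C=cam("top")
for n,p,z in [("pier",(192,178),.06),("lintel",(225,240),.028),("plinth",(331,220),.03),("sq",(355,224),.04),("rd",(305,213),.04),("column",(417,187),.07),("urn",(414,234),.05),("finial",(452,225),.034),("green",(425,268),.05),("purple",(451,257),.034),("pink",(449,190),.034),("carving",(358,127),.05)]:
    x=cast(C,p,z)[0]; print(n,x.round(3),np.hypot(*x).round(3))
def go(x,y,z,phi):
    try: arm.movep([x,y,z],quat(phi))
    except arm.MotionError as e: print("ERR",e)
f=cast(C,(430,215),.03)[0]; az=np.arctan2(f[1],f[0]); r=np.hypot(*f)-.08
print(f,az)
go(r*np.cos(az),r*np.sin(az),.30,az); look("w1"); print(arm.read_time(),arm.read_joint_positions())
f=cast(C,(331,220),.03)[0]; az=np.arctan2(f[1],f[0]); r=np.hypot(*f)-.07
go(r*np.cos(az),r*np.sin(az),.30,az); look("w2"); print(arm.read_time(),arm.read_joint_positions())
a,b=[cv2.imread(f"pics/w{i}.png") for i in(1,2)]
cv2.imwrite("pics/w12.png",cv2.resize(np.vstack([a[:,80:560],b[:,80:560]]),None,fx=.75,fy=.75))
E
```

```text
pier [0.606 0.374] 0.712
lintel [0.421 0.274] 0.502
plinth [ 0.485 -0.049] 0.487
sq [ 0.473 -0.121] 0.488
rd [0.505 0.03 ] 0.506
column [ 0.582 -0.302] 0.656
urn [ 0.444 -0.295] 0.533
finial [ 0.473 -0.413] 0.628
green [ 0.345 -0.325] 0.474
purple [ 0.377 -0.407] 0.555
pink [ 0.58  -0.407] 0.708
carving [ 0.771 -0.13 ] 0.782
[ 0.50301453 -0.34896825] -0.6065215834719344
1.45 [ 0.40825781  0.44298362  0.23380298  1.775155   -0.12248524  0.93715342
 -1.48610295]
2.525 [ 0.00264509  0.26547988  0.06186721  2.05409839 -0.02087445  0.82166524
 -1.59823463]
```

View pics/w12.png

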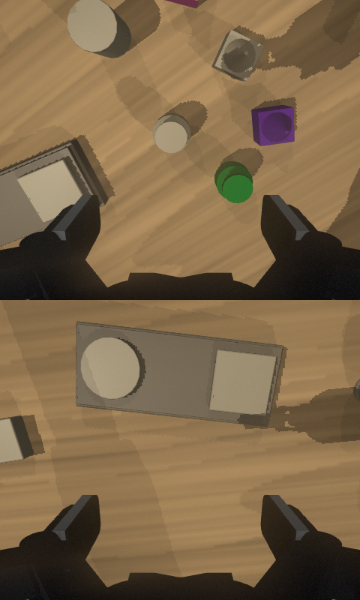

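In w1 the column top is at about (204,33), the urn at (309,177), the finial at (398,73), with purple at (445,168) and green at (393,243). In w2 the round foot is at (228,91) and the square foot at (404,109). Next I'll segment these and confirm the candidates in a crop.

```bash
cat >> h.py <<'E'
def seg(im,px,dv=25,ds=30,box=None):
    """region near the HSV sat/value of px, connected to px -> contour"""
    hsv=cv2.GaussianBlur(cv2.cvtColor(im,cv2.COLOR_BGR2HSV),(3,3),0).astype(int)
    x,y=px; ref=np.median(hsv[max(y-3,0):y+4,x-3:x+4].reshape(-1,3),axis=0)
    m=((abs(hsv[...,2]-ref[2])<dv)&(abs(hsv[...,1]-ref[1])<ds)).astype(np.uint8)
    m=cv2.morphologyEx(m,cv2.MORPH_OPEN,np.ones((3,3),np.uint8))
    _,lab=cv2.connectedComponents(m,connectivity=4)
    cs,_=cv2.findContours((lab==lab[y,x]).astype(np.uint8),cv2.RETR_EXTERNAL,cv2.CHAIN_APPROX_NONE)
    return cv2.convexHull(max(cs,key=cv2.contourArea))[:,0],ref
def rect(C,hull,z):
    w=cast(C,hull,z); (c,s,a)=cv2.minAreaRect((w*1000).astype(np.float32)); return np.array(c)/1000,np.array(s).round(1),a
def circ(C,hull,z):
    w=cast(C,hull,z); c,r=cv2.minEnclosingCircle((w*1000).astype(np.float32)); return np.array(c)/1000,2*r,rect(C,hull,z)[:2]
E
python3 - <<'E'
from h import *
im1,C1=load("w1"); im2,C2=load("w2")
vis=[im1.copy(),im2.copy()]
for nm,k,px,z,f in [("col",0,(204,33),.08,circ),("urn",0,(309,177),.06,circ),("rd",1,(228,91),.04,circ),("sq",1,(404,109),.04,rect),("plinth",1,(315,105),.03,rect)]:
    h,ref=seg(vis[k] if 0 else (im1,im2)[k],px); cv2.polylines(vis[k],[h],1,(0,0,255),1); print(nm,ref,f((C1,C2)[k],h,z))
b=np.hstack([cv2.resize(vis[0][0:280,150:520],(370,280)),cv2.resize(vis[1][0:190,150:500],(350,190)) if 0 else cv2.copyMakeBorder(vis[1][0:190,150:500],0,90,0,0,cv2.BORDER_CONSTANT)])
cv2.imwrite("pics/v1.png",b)
cv2.imwrite("pics/c1.png",cv2.resize(im1[20:270,280:500],None,fx=2.4,fy=2.4,interpolation=2))
E
```

```text
col [ 20.  67. 165.] (array([ 0.5839649 , -0.30079065]), 49.21876907348633, (array([ 0.58337756, -0.3001828 ]), array([47.9, 46.2])))
urn [ 20.  69. 170.] (array([ 0.4465827 , -0.29509412]), 43.23833465576172, (array([ 0.44534363, -0.29510532]), array([39.5, 35.8])))
rd [ 20.  65. 170.] (array([0.50331522, 0.02992301]), 68.05651092529297, (array([0.50363156, 0.02977707]), array([67.3, 66.5])))
sq [ 20.  70. 158.] (array([ 0.47077316, -0.12235352]), array([67.9, 68.1]), 77.88447570800781)
plinth [ 19.  69. 120.] (array([ 0.48714548, -0.04614886]), array([242.1,  97.2]), 77.96981811523438)
```

View pics/v1.png

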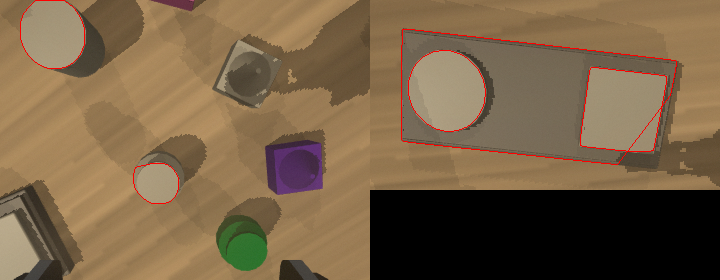

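View pics/c1.png

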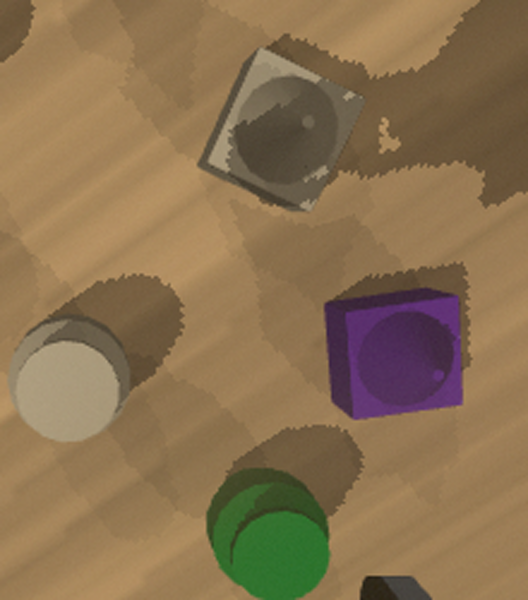

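The crop confirms the targets: the stone-coloured square block with a cone at crop (283,130) is the finial, and the pale urn at (70,380) is the right one. The purple block and green urn are decoys. The plinth centre is (0.487,-0.046), yaw -12.05°, with the round foot at +y. Next I'll look at the pier and lintel.

Run:
```python
from h import *
az=.555; r=.43
arm.movep([r*np.cos(az),r*np.sin(az),.30],quat(az)); im,C=look("w3"); print(arm.read_time())
for n,X in [("pier",[.606,.374,.08]),("lintel",[.421,.274,.028])]:
    p=proj(C,X)[0]; print(n,p)
    try:
        h,ref=seg(im,tuple(p.round().astype(int))); cv2.polylines(im,[h],1,(0,0,255),1); print(ref,rect(C,h,X[2]))
    except Exception as e: print(e)
cv2.imwrite("pics/v3.png",im)
```

```text
3.6333
pier [ 316.60656863 -255.67947411]
[ 18.  109.5 158. ] (array([0.34476038, 0.21497845]), array([328., 517.]), 31.640872955322266)
lintel [304.76450508  99.47938322]
[ 20.  67. 165.] (array([0.42486017, 0.2750029 ]), array([ 54.4, 214.7]), 3.5415802001953125)
```

View pics/v3.png

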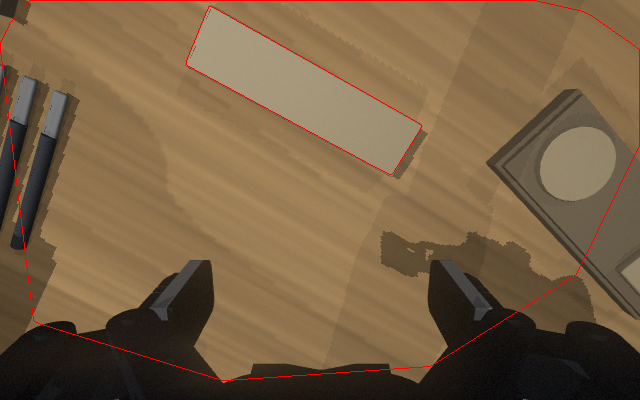

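The lintel is centred at (0.425,0.275) with yaw 3.5° and the outline fits it well. The pier is out of frame, so I'll move nearer and look.

Run:
```python
from h import *
az=.553; r=.63
arm.movep([r*np.cos(az),r*np.sin(az),.28],quat(az)); im,C=look("w4"); print(arm.read_time())
p=proj(C,[.606,.374,.08])[0]; print(p)
h,ref=seg(im,tuple(p.round().astype(int))); cv2.polylines(im,[h],1,(0,0,255),1); print(ref,rect(C,h,.08))
cv2.imwrite("pics/v4.png",im)
```

```text
4.5
[318.33068994  81.28360096]
[ 20.  67. 163.] (array([0.60844   , 0.37648932]), array([48.6, 48.4]), 15.11954116821289)
```

View pics/v4.png

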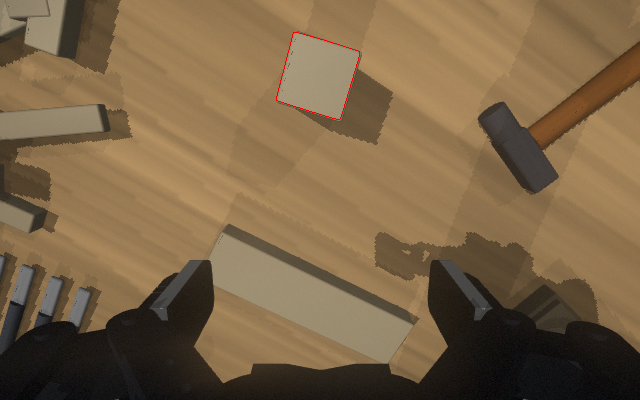

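The pier is at (0.6084,0.3765), yaw 15.1°, and the outline fits its top face. I'll pick it and place it on the square foot.

```bash
cat >> h.py <<'E'
P0=np.array([.48705,-.0462]); YP=np.radians(-12.05); U=np.array([-np.sin(YP),np.cos(YP)])
def pick(xy,phi,g,top=.30,effort=50,op=1.0):
    x,y=xy; arm.movep([x,y,top],quat(phi)); 
    if arm.read_opening()<op-.03: arm.move_gripper(op)
    z=g+.054; arm.line_to([x,y,z+.03],.2); arm.line_to([x,y,z],.06)
    arm.move_gripper(0.0,effort); print("grip",arm.read_opening(),arm.read_finger_force(),arm.read_time())
    arm.line_to([x,y,z+.02],.06); arm.line_to([x,y,top],.25)
def place(xy,phi,g,zb,top=.30,op=1.0,up=.30):
    x,y=xy; arm.movep([x,y,top],quat(phi)); z=zb+g+.054
    arm.line_to([x,y,z+.03],.2); arm.line_to([x,y,z+.003],.05); arm.pause(.15)
    f0=arm.read_ft_force()[2]; k=.003; df=0
    while k>-.0035 and df<5:
        k-=.0006; arm.line_to([x,y,z+k],.02); arm.pause(.04); df=abs(arm.read_ft_force()[2]-f0)
    print("touch k",round(k,4),"df",round(df,1),"f0",f0)
    arm.move_gripper(op); arm.line_to([x,y,z+.06],.12)
    if up>z+.06: arm.line_to([x,y,up],.3)
    print("t",arm.read_time())
E
python3 - <<'E'
from h import *
pick((.6084,.3765),np.radians(15.1),.05)
place(P0-.078*U,YP,.05,.04)
az=np.arctan2(-.1225,.4708); 
arm.movep([.40*np.cos(az)+.02,.40*np.sin(az),.30],quat(az)); im,C=look("w5")
p=proj(C,[*(P0-.078*U),.12])[0]; print(p)
h,ref=seg(im,tuple(p.round().astype(int))); cv2.polylines(im,[h],1,(0,0,255),1); print(ref,rect(C,h,.12),P0-.078*U)
cv2.imwrite("pics/v5.png",im[:,100:540])
E
```

```text
grip 0.5789141751289462 53.39932858943939 7.0
touch k 0.0 df 7.8 f0 -5.193579263937074
t 14.8583
[327.67540018 101.44895721]
[ 20.  67. 163.] (array([ 0.47049911, -0.1209943 ]), array([50.9, 50.5]), 77.34605407714844) [ 0.47076631 -0.12248133]
```

View pics/v5.png

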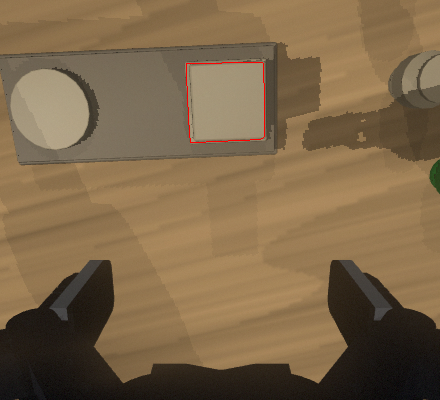

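The pier stands within about 1.5 mm and 0.6° of its target (crop (226,102)). Next is the column, then the urn.

Run:
```python
from h import *
pick((.5837,-.3005),-.475+np.pi/2,.05)
place(P0+.078*U,YP+np.pi/2,.05,.04)
# close look at the urn on the way
az=np.arctan2(-.295,.446); r=.455
arm.movep([r*np.cos(az),r*np.sin(az),.28],quat(az)); im,C=look("w6")
for n,X in[("urn",[.446,-.295,.06]),("col",[*(P0+.078*U),.12])]:
    p=proj(C,X)[0]; print(n,p,X)
    try:
        h,ref=seg(im,tuple(p.round().astype(int))); cv2.polylines(im,[h],1,(0,0,255),1); print(ref,circ(C,h,X[2]))
    except Exception as e: print(e)
cv2.imwrite("pics/v6.png",im)
```

```text
grip 0.5711911293153848 52.53639757633209 18.6583
touch k 0.0 df 7.5 f0 -3.6144811764420286
t 25.9333
urn [322.56771537  88.23514587] [0.446, -0.295, 0.06]
[ 20.  68. 177.] (array([ 0.44434906, -0.29406842]), 42.5685920715332, (array([ 0.44472028, -0.29430957]), array([38.7, 41.5])))
col [-109.84570678  279.31186393] [np.float64(0.5033336860955093), np.float64(0.03008133170798028), 0.12]
[ 17. 115. 165.] (array([ 0.36110919, -0.21041992]), 442.24664306640625, (array([ 0.38807098, -0.22827777]), array([426.2, 260.8])))
```

View pics/v6.png

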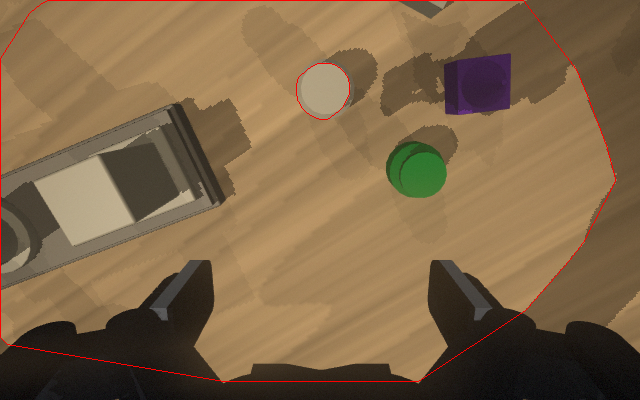

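The urn is at (0.4448,-0.2943), image (322,90), and the pier is upright. I'll pick the urn with the finger line kept clear of the decoys and set it midway.

Run:
```python
from h import *
pick((.4448,-.2944),.3,.035)
place(P0,YP+np.pi/2,.035,.03)
az=np.arctan2(P0[1],P0[0]); r=.425
arm.movep([r*np.cos(az),r*np.sin(az),.36],quat(az)); im,C=look("w7")
for n,X,f in[("urn",[*P0,.09],circ),("col",[*(P0+.078*U),.12],circ),("pier",[*(P0-.078*U),.12],rect)]:
    p=proj(C,X)[0]; print(n,p,X)
    h,ref=seg(im,tuple(p.round().astype(int))); cv2.polylines(im,[h],1,(0,0,255),1); print(ref,f(C,h,X[2]))
cv2.imwrite("pics/v7.png",im[:300,100:540])
```

```text
grip 0.5457355273129901 51.386228810297325 30.075
touch k 0.0 df 8.5 f0 -1.4459934854258047
t 37.35
urn [320.13439783 108.23994241] [np.float64(0.48705), np.float64(-0.0462), 0.09]
[ 20.  68. 164.] (array([ 0.48756787, -0.04555557]), 41.20063018798828, (array([ 0.48697202, -0.04604765]), array([40. , 38.6])))
col [225.83488048  97.01362096] [np.float64(0.5033336860955093), np.float64(0.03008133170798028), 0.12]
[ 20.  64. 172.] (array([0.49924344, 0.02410699]), 62.67303466796875, (array([0.49925531, 0.02924276]), array([56.8, 48. ])))
pier [412.84430515 119.87876435] [np.float64(0.47076631390449064), np.float64(-0.12248133170798028), 0.12]
[ 20.  71. 159.] (array([ 0.46988461, -0.1222932 ]), array([48.1, 49.3]), 78.07933044433594)
```

View pics/v7.png

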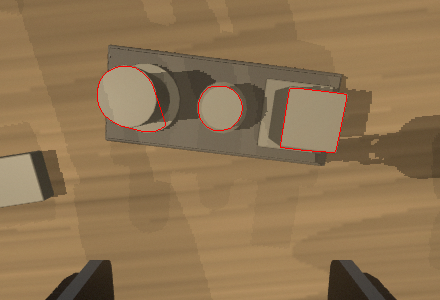

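All three stones sit within about 1 mm: column top at crop (127,96), urn (220,108), pier (314,121). The column outline ran over onto its foot, but its top centre matches the prediction. Next is the lintel, then a look at the lintel and the finial.

Run:
```python
from h import *
pick((.4249,.2750),np.radians(93.54),.023,effort=90)
place(P0,YP+np.pi/2,.023,.12,top=.32,up=.32)
az=np.arctan2(P0[1],P0[0]); r=.415
arm.movep([r*np.cos(az),r*np.sin(az),.42],quat(az)); im,C=look("w8")
p=proj(C,[*P0,.148])[0]; h,ref=seg(im,tuple(p.round().astype(int))); cv2.polylines(im,[h],1,(0,0,255),1); print(p,ref,rect(C,h,.148))
az=np.arctan2(-.413,.473); r=.55
arm.movep([r*np.cos(az),r*np.sin(az),.28],quat(az)); im2,C=look("w9"); p=proj(C,[.473,-.413,.034])[0]; print(p,arm.read_time())
x,y=p.round().astype(int)
c=im2[max(y-70,0):y+70,x-80:x+80]; hs=cv2.cvtColor(c,cv2.COLOR_BGR2HSV); print(max(y-70,0),x-80)
cv2.imwrite("pics/v8.png",np.hstack([im[:300,150:490],cv2.resize(c,None,fx=2.1,fy=2.1)[:300] if c.shape[0]*2.1>=300 else cv2.copyMakeBorder(cv2.resize(c,None,fx=2.1,fy=2.1),0,300-int(round(c.shape[0]*2.1)),0,0,0)]))
```

```text
grip 0.6333208598475701 98.56470108032227 41.95
touch k 0.0 df 11.1 f0 -6.245119023185064
t 48.975
[320.13035667  96.71333104] [ 20.  67. 159.] (array([ 0.48735953, -0.04609351]), array([214.6,  54.2]), 77.91688537597656)
[323.87980782  92.92849496] 51.5833
23 244
```

```bash
ls pics/v8.png
```

```text
pics/v8.png
```

View pics/v8.png

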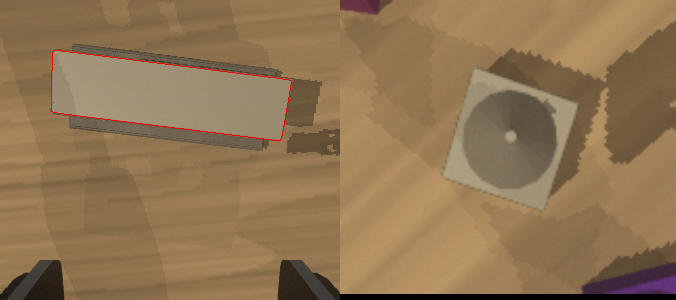

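The lintel is within 0.5 mm and 0.1°. The finial's block corners in the right-hand panel are (478,69), (578,104), (543,209) and (443,177). I'll cast those, then pick and place it.

Run:
```python
from h import *
im,C=load("w9")
q=np.array([[138,69],[238,104],[203,209],[103,177]])/2.1+[244,23]
c,s,a=rect(C,q.astype(np.float32),.034); print(c,s,a,cast(C,q.mean(0),.034))
az=np.degrees(np.arctan2(c[1],c[0])); 
# gripping angle (multiple of 90 deg off the block) closest to radial
phi=a+90*round((az+20-a)/90); print(phi,az)
assert abs(s-44).max()<4
pick(c,np.radians(phi),.024,effort=40)
place(P0,YP+(np.pi/2),.024,.148,top=.34,up=.34)
az=np.arctan2(P0[1],P0[0]); r=.415
arm.movep([r*np.cos(az),r*np.sin(az),.42],quat(az)); im,C=look("w10"); s=snapshot("scene"); print(proj(C,[[*P0,.182],[*P0,.216]]),arm.read_time())
cv2.imwrite("pics/v10.png",np.hstack([cv2.resize(im[20:190,180:460],None,fx=1.4,fy=1.4),cv2.resize(s[90:260,200:380],None,fx=1.4,fy=1.4)]))
```

```text
[ 0.47421039 -0.41505862] [42.5 43.2] 31.02945327758789 [[ 0.47433373 -0.41559853]]
-58.97054672241211 -41.19444608855305
grip 0.5047317942986392 43.07485342025757 54.2333
touch k -0.0006 df 9.6 f0 -1.0479650333857093
t 61.7
[[320.05643353  95.80967814]
 [319.99177197  94.64125192]] 63.0
```

View pics/v10.png

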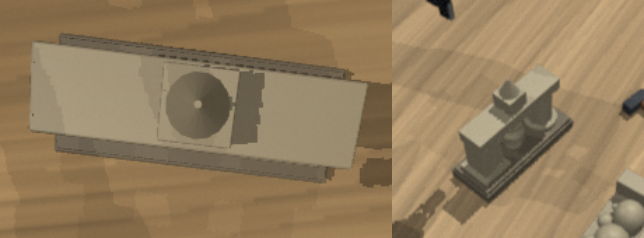

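The shrine is complete and square. The finial tip is at full-image (321,94) against a predicted (320,95), so about 1 mm off. I'm handing it in.

```bash
python3 -c "
from station import ticket; print(ticket.finish_job())"
```

```text
the job is handed in; nothing more can be done
None
```

The shrine is assembled in the order asked and handed in after about 63 s, with each stone within about 1.5 mm of its target in the camera checks and the carving and hammer not touched.

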